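# Set the microscope's condenser turret to bright field

### The job

Set the microscope's condenser turret to bright field: push its tabs gently round with a fingertip until the tab marked with the ring has clicked home at the index pointer at the front. Only push, do not grip or squeeze the tabs, and leave the dish on the stage and the things on the bench where they are.

Things in the scene. Friction and masses are not known exactly. Their poses are not given: they have to be found in the camera images.
- scope: compact inverted microscope, cream, fixed: 300 mm deep, 210 wide (268 over the black focus knobs at its sides), 278 high. Origin: centre of its underside, on the bench; z up. Its front (display, turret) faces its own -x, roughly the world's -y; pillar at the back. Stage top 124 mm above the bench; 44 mm wide condenser bar at 205-221 mm from under the turret's hub back to the pillar.
- turret: black level disc, 124 mm across, 16 thick, turning either way without stops on a vertical axis 62 mm in front of the microscope's origin. Origin: on the axis at its underside, 224 mm above the bench. Five equal tabs stick out of the rim every 72 degrees. Along its own -x: the tab marked with a ring; then counter-clockwise from above those with 1, 2, 3, 4 dots. Its x, y turn with it.
- hub (a point): centre of the turret's top face. Click stop: five clicks, each with one tab exactly at the front. Between them the turret turns with light friction and stays where it is left; within about 7 degrees of a click it snaps in and holds (leaving it takes about 2.5 N at a tab's end). At the start the ring's tab is 45 degrees or more from the front, the turret in another click or between two.
- ring_tab (a point): middle of the outer end of the ring's tab, 86 mm from the turret's axis, 232 mm above the bench. Each tab is a flat block 12 mm wide along the rim, 14 high (225-239 mm above the bench), standing 24 mm out of the rim. The white marks, a ring 20 mm across or 1 to 4 dots of 6 mm, lie on the disc's top face just inside each tab.
- index (a point): point fixed to the microscope where the outer end of the tab in use stands: 86 mm in front (microscope's -x) of the turret's axis, 232 mm above the bench; nothing is there but that tab. A small cream pointer with a dark line over the turret's hub (top 248 mm above the bench) points at it.
- head (a point): front end of the LED head, middle of its top edge, 278 mm above the bench, 17 mm behind the turret's axis. The head is 62 mm wide, underside at 246 mm, and runs back to the pillar (100 mm wide, 278 high, its face 127 mm behind the turret's axis). The rest of the turret, all its front half included, is open from above, the front and the sides.
- dish: bystander: closed clear culture dish, 55 mm in diameter, 12 mm high, loose on the stage under the condenser. Origin: centre of its underside. Leave alone.
- mouse: bystander: grey computer mouse, about 105 x 60 x 26 mm, on the bench in front of the microscope. Origin: centre of its underside. Leave alone.
- injector: bystander: black manual micro-injector, a slanted knurled cylinder about 140 mm long on a small block, about 90 mm high over all. Origin: centre of the block's underside. Leave alone.
- pad: bystander: round white remote control with blue keys, 92 mm in diameter, 17 mm high, behind the microscope. Origin: centre of its underside. Leave alone.

How it is judged:
By the outcome, as a careful person would: the job done as asked, in the order asked, and still so for the second after the job is handed in, with the robot touching nothing.
It also fails if it takes over 64 s, if anything falls off the work surface, if the arm or the gripper's body presses on something with over 40 N, if the wrist force passes 120 N, or if a joint passes its speed limit or range.

### The arm

A 6-joint arm with a two-finger parallel gripper is mounted at the origin on the work surface. World frame = base frame: x ahead of the robot, y to its left, z up, the work surface at z = 0. Lengths are in m, angles in rad, forces in N, time in s.
With the tool pointing down it reaches from about 0.275 to 0.85 m from the base axis. Payload 5.2 kg.
Tool frame: the origin (TCP) lies on the centre line of the jaws, within the pads' length; the fingertips stand 8 mm ahead of it and the grasp point (between the pads) lies 11 mm behind it; z points along the fingers, y is the line along which they close (so a half turn about z gives the same grasp; the last joint's range is limited). The gripper opens to 85 mm and grips with 20 to 120 N. Pads are 22 mm wide; open, the fingers measure 114 mm over their backs; the gripper's body (76 mm by 85 mm) begins 54 mm behind the grasp point. The pads swing forward as they close: fully open they stand 13 mm farther back than shut.
Start: joints at [-1.319, 0.259, 1.535, -0, 1.348, -0.203], TCP at [0.242, -0.494, 0.239] pointing down, gripper open.
Joint ranges: [-3.14, 3.14], [-0.91, 2.08], [0.19, 2.58], [-1.22, 4.36], [0.22, 2.71], [-3.12, 3.12]. Speed limits (rad/s): [2.57, 2.57, 3.14, 3.14, 3.14, 3.14].

### API

Orientations are given as a 3x3 rotation matrix whose columns are the frame's x, y, z axes.
In Python, from rig import arm gives the robot as it stands.
- The arm moves only by the tool step_arm, never from a script. Its argument "series" is text: rows parted by semicolons, each of 5 numbers parted by spaces: the shift along the tool's x, y, z as a fraction of full scale, then the turn about the tool's z as a fraction of full scale, then the closure, from 0 (fully open) to 1 (shut). A call has 1 to 10 rows; each row shifts and turns the commanded pose from where the row before left it, along the tool's axes as they then stand; what a row does not reach is not made up. Full scale, the value 1, is 0.2 m for a shift and pi/2 rad for a turn. A row lasts 1/10 s, in which the tool goes at most 50 mm and 8.59 degrees, less where a joint would pass 70% of its speed; a pose out of reach is approached as far as the arm can. A call with a number of a shift or a turn outside -1 to 1 is refused whole. A call with a gripper value outside its range is refused whole. The fingers move at their own pace and stop on an object; "grip_force" is the grip in N (left out, the last holds). Time passes only in rows, so rows that do not move let the fingers close. It gives the time, the measured TCP pose, the force, the opening and the grip force at its end, in the units of the state.
- arm.sense(): the state, without advancing time (a new reading comes with each control period).
- arm.camera(name): name is "scene" or "side" or "wrist"; returns the picture (420x560x3 uint8, red, green, blue); there is no depth.
- arm.get_calibration(name): a dict with "fx", "fy", "cx", "cy" (pixels), "camera_from_world" (4x4, takes a point from world to camera coordinates). Camera axes: x right, y down, z forward; pixel columns grow to the right and rows downward; lengths in m; the calibration is good to about 2 mm. A picture is of the moment at which its call begins: read the wrist's pose just before it. get_calibration takes no time and is no camera call; for the wrist camera it gives the pose at the moment of the call.
- arm.job_done(): hands the job in; it is judged then, once.
The state is a dict: "time_s": time; "joint_positions": joint angles; "qd": joint speeds; "joint_efforts": joint torques, N m; "tool_pos": TCP position; "eef_rot": TCP orientation; "ft_force": force on the tool from outside, world axes, zero at the start; "torque": the same for the moment, N m; "grip_width": opening from 0.0 (shut) to 1.0 (fully open); "finger_force": force on a finger pad.
Only numpy, scipy, OpenCV 4.12 (cv2) and the standard library are available. Lean on these libraries where they do the work, as an engineer would, in place of code of your own. Each camera call takes 0.05 s, during which the arm holds its last target. There are 200 camera calls.

## Working session

There is one attempt and no reset: what is moved stays moved. The work goes in short steps, Python scripts to look and compute and a tool call to move; the robot and the scene stay as the last step left them, time stands still between calls to the robot, and variables do not carry over. Pictures are saved under pics/ and viewed, at most 10 in all, crops included, and the job is handed in when it is done.

Besides the shell and the picture viewer there is one more tool, called after "Call:" in YAML: its name, and indented under it one key for each argument. step_arm: Moves the arm, as the interface text tells. Its arguments: {"type":"object","properties":{"series":{"type":"string"},"grip_force":{"type":"number"}},"required":["series"]}

```bash
mkdir -p pics
python3 - <<'E'
from rig import arm
import cv2,numpy as np
s=arm.sense();print(s['time_s'],s['tool_pos'],np.round(s['eef_rot'],3).tolist())
for n in("scene","side","wrist"):
    i=arm.camera(n);cv2.imwrite(f"pics/{n}0.png",i[:,:,::-1]);np.savez(f"pics/{n}0.npz",**{k:v for k,v in arm.get_calibration(n).items()})
    c=arm.get_calibration(n);T=np.array(c['camera_from_world']);print(n,c['fx'],np.round(-T[:3,:3].T@T[:3,3],3),np.round(T[2,:3],2))
a=cv2.imread("pics/scene0.png");b=cv2.imread("pics/side0.png")
E
```

```text
0.0 [ 0.24149713 -0.49357648  0.23845377] [[0.898, 0.439, -0.0], [0.439, -0.898, 0.002], [0.0, -0.002, -1.0]]
scene 407.0788704154525 [ 1.021 -0.43   0.927] [-0.5   0.45 -0.74]
side 445.87952025401984 [1.039 0.606 0.9  ] [-0.48 -0.54 -0.69]
wrist 339.7323190223979 [ 0.315 -0.46   0.373] [-0.28 -0.14 -0.95]
```

View pics/scene0.png

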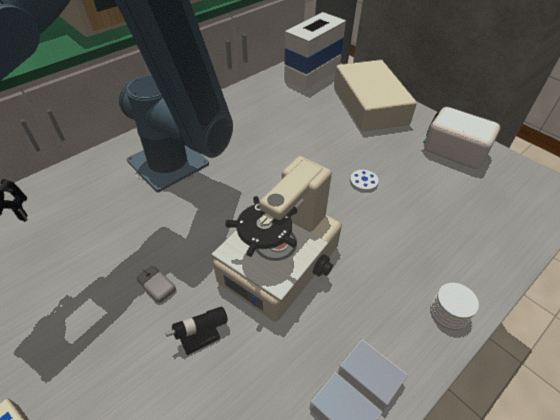

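View pics/side0.png

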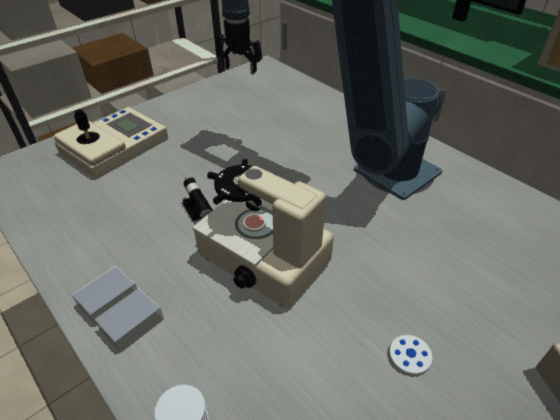

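View pics/wrist0.png

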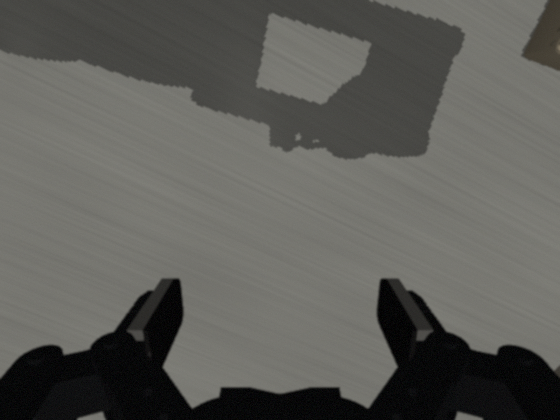

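The scene view shows the microscope near (275,235) with the turret centred at about (264,224). The mouse is at (157,283), the injector at (200,330), and the pad behind at (364,180). In the side view the turret is partly hidden at about (237,183). The wrist view shows only bench. Next I'll zoom in on the turret.

```bash
cat > h.py <<'E'
import numpy as np
def load(f):
    c=np.load(f);return {k:c[k] for k in c.files}
def ray(c,u,v,z):
    T=np.array(c['camera_from_world']);R=T[:3,:3];o=-R.T@T[:3,3]
    d=R.T@np.array([(u-c['cx'])/c['fx'],(v-c['cy'])/c['fy'],1]);return o+d*(z-o[2])/d[2]
def proj(c,p):
    q=np.array(c['camera_from_world'])@np.append(p,1);return np.array([c['fx']*q[0]/q[2]+c['cx'],c['fy']*q[1]/q[2]+c['cy']])
E
python3 - <<'E'
import cv2,numpy as np
a=cv2.imread("pics/scene0.png")[150:290,205:345];b=cv2.imread("pics/side0.png")[150:290,180:320]
r=lambda x:cv2.resize(x,(398,398),interpolation=cv2.INTER_CUBIC)
cv2.imwrite("pics/crop1.png",np.hstack([r(a),r(b)]))
from h import *
c=load("pics/scene0.npz")
for n,u,v,z in[("hub",264,224,.24),("mouse",157,283,.02),("inj",200,340,0.03),("pad",364,180,.017),("head?",277,200,.278)]:print(n,ray(c,u,v,z).round(3))
E
```

```text
hub [ 0.581 -0.064  0.24 ]
mouse [ 0.406 -0.281  0.02 ]
inj [ 0.61  -0.288  0.03 ]
pad [0.512 0.416 0.017]
head? [ 0.572 -0.018  0.278]
```

View pics/crop1.png

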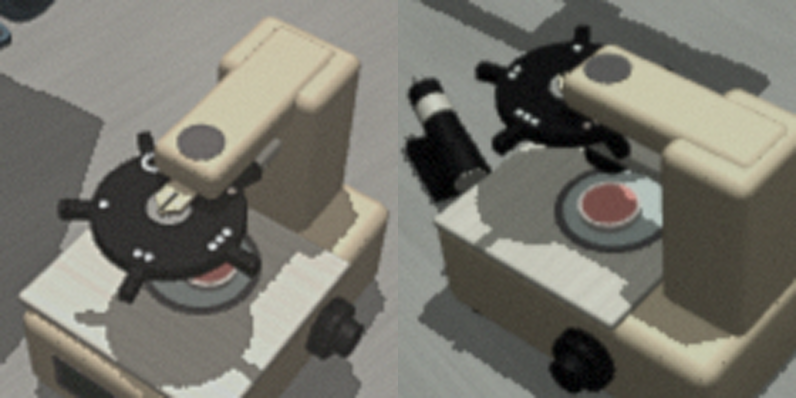

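The crop shows all five tabs. The ring's tab is at the upper left (crop 145,135), one dot at the far left (65,209), and two dots at the bottom (130,295). Three dots (250,270) and four dots (260,172) are on the right. The scope's front is towards the lower left.

Run:
```python
from h import *
c=load("pics/scene0.npz");d=load("pics/side0.npz");k=140/398
S=lambda x,y,z:ray(c,205+x*k,150+y*k,z);D=lambda x,y,z:ray(d,180+(x-398)*k,150+y*k,z)
P=np.array([S(x,y,.232) for x,y in[(145,135),(62,209),(128,298),(253,273),(258,172)]])[:,:2]
# solve center + phase lsq: tab i at center+.082*rot
from scipy.optimize import least_squares
f=lambda q:np.concatenate([q[:2]+.084*np.array([np.cos(q[2]+i*2*np.pi/5),np.sin(q[2]+i*2*np.pi/5)])-P[i] for i in range(5)])
r=least_squares(f,[.58,-.06,3]);print(r.x[:2],np.degrees(r.x[2]),(r.fun*1000).round(1))
dd=lambda a,b:np.degrees(np.arctan2(*(b-a)[1::-1]))
print("stage edges",dd(S(250,395,.124),S(348,265,.124)),dd(D(437,215,.124),D(615,325,.124)))
print("head edges",dd(S(158,150,.278),S(268,20,.278)),dd(S(215,190,.27),S(300,103,.27)),dd(D(565,75,.27),D(665,145,.27)))
print("head front",S(180,160,.278), "dish",S(212,270,.136),D(608,203,.136))
```

```text
[ 0.579409   -0.06146748] 152.4035058515131 [ 3.6 -2.1 -0.   0.1 -2.5 -0.8 -1.2  2.5  0.2  0.3]
stage edges 103.62117199936004 100.44079366960237
head edges 107.3705085327935 101.40551336681003 92.30116749972115
head front [ 0.57346968 -0.04459134  0.278     ] dish [ 0.5888027  -0.02328071  0.136     ] [ 0.57680698 -0.01812468  0.136     ]
```

Call:
step_arm:
  series: "0 0 -0.2 0 1; 0.1 -0.05 -0.2 0 1; 0.2 -0.117 0 0 1; 0.2 -0.117 0 0 1; 0.2 -0.117 0 0 1; 0.2 -0.117 0 0 1; 0.2 -0.117 0 0 1; 0.2 -0.117 0 0 1; 0.2 -0.117 0 0 1; 0.2 -0.117 0 0 1"
  grip_force: 20

```text
time_s: 1.15
tool_pos: [0.461, -0.1657, 0.3192]
eef_rot: [[0.898, 0.439, -0.0], [0.439, -0.898, -0.0], [-0.0, 0.0, -1.0]]
ft_force: [-0.2, 0.0, -0.3]
grip_width: -0.004
finger_force: 0.0
```

Call:
step_arm:
  series: "0.18 -0.11 0 0 1; 0.18 -0.11 0 0 1; 0 0 0 0 1"

```text
time_s: 1.45
tool_pos: [0.5074, -0.092, 0.3189]
eef_rot: [[0.896, 0.444, 0.0], [0.444, -0.896, 0.002], [0.001, -0.002, -1.0]]
ft_force: [0.3, -0.3, -0.2]
grip_width: -0.001
finger_force: 0.0
```

Run:
```python
from rig import arm
import cv2,numpy as np
s=arm.sense();c=arm.get_calibration("wrist");i=arm.camera("wrist");print(s['time_s'],s['tool_pos'],s['joint_positions'])
cv2.imwrite("pics/w1.png",i[:,:,::-1]);np.savez("pics/w1.npz",**c)
```

```text
1.45 [ 0.50744023 -0.09201759  0.3189088 ] [-0.39741423  0.153982    1.47453453  0.00217324  1.51357948  0.71271458]
```

View pics/w1.png

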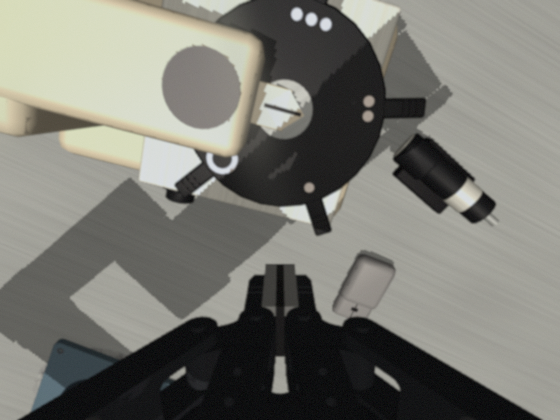

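The wrist view shows the hub at about (287,107), the pointer line running from (265,102) to (300,113), and the one-dot tab end at (322,232). The two-dot tab end is at (425,107), the ring's tab end at (175,192), and the fingertips at (280,270), clear of everything.

Run:
```python
from h import *
c=load("pics/w1.npz")
a=lambda v:np.degrees(np.arctan2(v[1],v[0]))
P=np.array([ray(c,322,233,.232)[:2],ray(c,425,108,.232)[:2]])
M=np.array([ray(c,309,187,.24)[:2],ray(c,369,109,.24)[:2],ray(c,222,160,.24)[:2],ray(c,311,19,.24)[:2]])
import cv2
# rim points on top face -> circle
h=[ray(c,u,v,.24)[:2] for u,v in[(385,95),(384,125),(283,207),(360,50),(340,188),(240,190)]]
h=np.array(h);A=np.c_[2*h,np.ones(len(h))];x=np.linalg.lstsq(A,(h**2).sum(1),rcond=None)[0]
C=x[:2];print("C",C,"R",np.sqrt(x[2]+C@C))
print("tabs",[(a(p-C),np.linalg.norm(p-C)) for p in P]);print("marks",[(a(p-C).round(1),np.linalg.norm(p-C).round(4)) for p in M])
l=[ray(c,265,102,.248)[:2],ray(c,300,114,.248)[:2]];print("pointer",a(l[1]-l[0]),l)
g=[ray(c,0,127,.27)[:2],ray(c,235,156,.27)[:2]];print("head edge",a(g[1]-g[0]))
g=[ray(c,30,0,.278)[:2],ray(c,240,32,.278)[:2]];print("head edge",a(g[1]-g[0]))
print("tip pix expected",proj(c,[.5074,-.092,.311]))
```

```text
C [ 0.57453221 -0.06873818] R 0.05517354601536675
tabs [(np.float64(-137.7838085914078), np.float64(0.08031163371030835)), (np.float64(-59.311403872353516), np.float64(0.08301981247540009))]
marks [(np.float64(-138.7), np.float64(0.0437)), (np.float64(-56.4), np.float64(0.0464)), (np.float64(145.8), np.float64(0.0504)), (np.float64(16.0), np.float64(0.0546))]
pointer -81.77349929125825 [array([ 0.57624995, -0.04996883]), array([ 0.579296  , -0.07103793])]
head edge -70.69494630595662
head edge -71.47231635718788
tip pix expected [276.70924081 281.22473616]
```

Run:
```python
from h import *
from scipy.optimize import least_squares
c=load("pics/w1.npz");d=np.radians(72)
T=[(322,233,1),(425,108,2)];M=[(309,187,1),(369,109,2),(222,160,0),(311,19,3)]
def f(q):
    o=[]
    for L,z,r in((T,.232,.086),(M,.24,q[3])):
        for u,v,k in L:o+=list(q[:2]+r*np.array([np.cos(q[2]+k*d),np.sin(q[2]+k*d)])-ray(c,u,v,z)[:2])
    return o
r=least_squares(f,[.58,-.06,2.66,.05]);print(r.x[:2],np.degrees(r.x[2]),r.x[3],(r.fun*1000).round(1))
C=r.x[:2];p=np.array([.5074,-.092])-C;print("tcp rel r,ang",np.hypot(*p),np.degrees(np.arctan2(p[1],p[0]))%360)
```

```text
[ 0.57729084 -0.06249404] 152.855605833616 0.050134596114496416 [ 1.3 -0.4 -0.8  0.9  0.1 -0.3 -0.3  0.1 -0.1  0.8 -0.2 -1.1]
tcp rel r,ang 0.07586390157489939 202.88811164149294
```

Call:
step_arm:
  series: "-0.015 0 0.1 0 1; 0 0 0.1 0 1; 0 0 0.1 0 1; 0 0 0.1 0 1; 0 0 0.015 0 1; 0 0.01 0 0 1; 0 0.01 0 0 1"

```text
time_s: 2.2
tool_pos: [0.5053, -0.1023, 0.2374]
eef_rot: [[0.899, 0.439, 0.001], [0.439, -0.899, -0.001], [0.001, 0.001, -1.0]]
ft_force: [-0.3, -0.1, 0.5]
grip_width: -0.001
finger_force: 0.0
```

Call:
step_arm:
  series: "0.003 0.028 0 -0.0444 1; 0.003 0.028 0 -0.0444 1; 0.003 0.028 0 -0.0444 1; 0.003 0.028 0 -0.0444 1; 0.002 0.028 0 -0.0444 1; 0.002 0.028 0 -0.0444 1; 0.002 0.028 0 -0.0444 1; 0.002 0.028 0 -0.0444 1; 0.002 0.028 0 -0.0444 1; 0.002 0.028 0 -0.0444 1"

```text
time_s: 3.2
tool_pos: [0.5471, -0.1382, 0.2377]
eef_rot: [[0.404, 0.915, 0.002], [0.915, -0.404, -0.001], [-0.0, 0.002, -1.0]]
ft_force: [-1.0, -0.1, -0.6]
grip_width: 0.002
finger_force: 0.5
```

```bash
cat > w.py <<'E'
from rig import arm
import cv2,numpy as np,sys
s=arm.sense();p=np.array(s['tool_pos'])-[.578,-.062,0];R=s['eef_rot']
print(s['time_s'],"r",np.hypot(p[0],p[1]),"ang",np.degrees(np.arctan2(p[1],p[0]))%360,"inward x err",(np.degrees(np.arctan2(R[1][0],R[0][0]))+180-np.degrees(np.arctan2(p[1],p[0])))%360,"z",p[2],s['ft_force'],s['joint_positions'])
if len(sys.argv)>1:
    n=sys.argv[1]
    for k in("wrist","scene"):
        c=arm.get_calibration(k);i=arm.camera(k);cv2.imwrite(f"pics/{k}_{n}.png",i[:,:,::-1]);np.savez(f"pics/{k}_{n}.npz",**c)
E
python3 w.py a
```

```text
3.2 r 0.082248294869802 ang 247.92558893567548 inward x err 358.25054735568733 z 0.23767869562161908 [-0.9515505  -0.08376733 -0.59219193] [-4.45106839e-01  2.84222794e-01  1.50431017e+00  8.31893064e-07
  1.35131596e+00 -2.93022010e-02]
```

View pics/wrist_a.png

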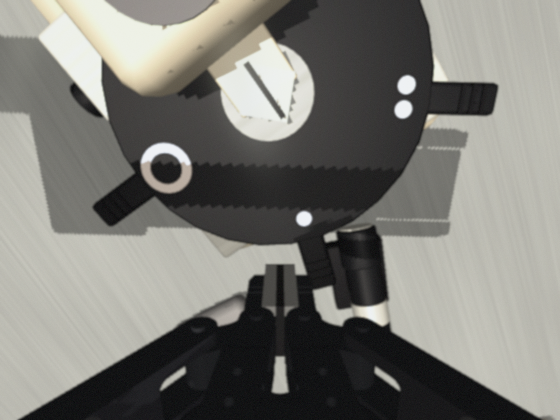

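The push is working: the one-dot tab at (315,262) is moving ahead of the finger at (280,280), and the ring is now at (166,167). I'll carry on along the arc.

Call:
step_arm:
  series: "0.002 0.029 0 -0.0444 1; 0.002 0.029 0 -0.0444 1; 0.002 0.029 0 -0.0444 1; 0.002 0.029 0 -0.0444 1; 0.002 0.029 0 -0.0444 1; 0.002 0.029 0 -0.0444 1; 0.002 0.029 0 -0.0444 1; 0.002 0.029 0 -0.0444 1; 0.002 0.029 0 -0.0444 1; 0.002 0.029 0 -0.0444 1"

```text
time_s: 4.3
tool_pos: [0.6035, -0.1401, 0.2371]
eef_rot: [[-0.276, 0.961, 0.001], [0.961, 0.276, -0.001], [-0.001, 0.0, -1.0]]
ft_force: [-1.0, 0.1, 0.1]
grip_width: 0.004
finger_force: 0.5
```

```bash
python3 w.py
```

```text
4.3 r 0.08211977200255202 ang 288.1136862623698 inward x err 357.8939263780404 z 0.23710125254499326 [-1.00406937  0.11308904  0.08296554] [-4.07579881e-01  3.84679372e-01  1.36187781e+00 -4.24226160e-04
  1.39430208e+00 -6.86891214e-01]
```

Call:
step_arm:
  series: "0.002 0.029 0 -0.0444 1; 0.002 0.029 0 -0.0444 1; 0.002 0.029 0 -0.0444 1; 0.002 0.029 0 -0.0444 1; 0.002 0.029 0 -0.0444 1; 0.002 0.029 0 -0.0444 1; 0.002 0.029 0 -0.0444 1; 0.002 0.029 0 -0.0444 1; 0.002 0.029 0 -0.0444 1; 0 0 0 0 1"

```text
time_s: 5.3
tool_pos: [0.6456, -0.1093, 0.2371]
eef_rot: [[-0.787, 0.617, 0.001], [0.617, 0.787, -0.0], [-0.001, 0.0, -1.0]]
ft_force: [-0.7, 0.3, 0.4]
grip_width: 0.003
finger_force: 0.0
```

```bash
python3 w.py b
```

```text
5.3 r 0.08246333370356343 ang 325.01734863174363 inward x err 356.8954069920381 z 0.23706737904113553 [-0.66907377  0.32371386  0.41144282] [-3.37768356e-01  4.48670321e-01  1.26429939e+00  7.20421856e-05
  1.42740293e+00 -1.24382738e+00]
```

View pics/wrist_b.png

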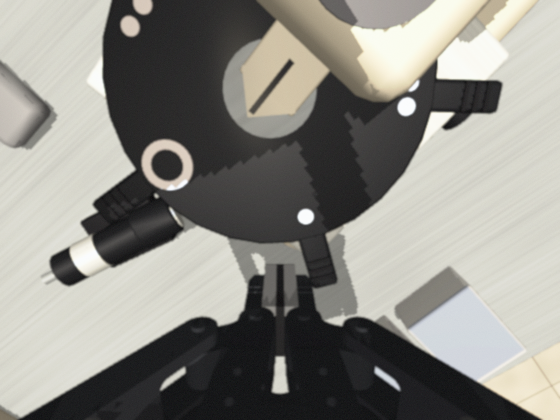

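The one-dot tab is still just ahead of the finger at (318,262). The ring is at (167,165), and the pointer line runs from (291,62) to (252,110). I'll compute the angle that's left.

```bash
cat > m.py <<'E'
from h import *
import sys
c=load(sys.argv[1]);v=list(map(float,sys.argv[2:]))
C=np.array([.578,-.062]);a=lambda p:np.degrees(np.arctan2(p[1],p[0]))%360
print("ring",a(ray(c,v[0],v[1],.24)[:2]-C),"1dot",a(ray(c,v[2],v[3],.24)[:2]-C)-72)
b,f=ray(c,v[4],v[5],.248)[:2],ray(c,v[6],v[7],.248)[:2];print("pointer dir",a(f-b),"from axis",a(f-C),f)
E
python3 m.py pics/wrist_b.npz 167 165 305 217 291 62 252 110; python3 m.py pics/wrist_a.npz 166 167 304 218 247 65 284 117
```

```text
ring 265.3751744763563 1dot 266.41223182325183
pointer dir 280.69296029897254 from axis 276.9295590791086 [ 0.57898388 -0.07009534]
ring 189.45777272865305 1dot 190.01033940508268
pointer dir 282.7388317195046 from axis 280.0882993293207 [ 0.57961767 -0.07109231]
```

Call:
step_arm:
  series: "0.001 0.0145 0 -0.0222 1; 0.001 0.0145 0 -0.0222 1; 0.001 0.0145 0 -0.0222 1; 0.001 0.0145 0 -0.0222 1; 0.001 0.0145 0 -0.0222 1; 0.001 0.0145 0 -0.0222 1; 0 0 0 0 1; 0 0 0 0 1; 0 0 0 0 1"

```text
time_s: 6.3
tool_pos: [0.6535, -0.0945, 0.2364]
eef_rot: [[-0.898, 0.441, 0.0], [0.441, 0.898, -0.0], [-0.0, -0.0, -1.0]]
ft_force: [-0.2, -0.9, 0.3]
grip_width: 0.003
finger_force: 0.0
```

```bash
python3 w.py c
```

```text
6.3 r 0.08219179201351307 ang 336.6871661210047 inward x err 357.15117680473827 z 0.23642293407355194 [-0.21957762 -0.87681807  0.27260837] [-3.12228019e-01  4.60003180e-01  1.24809504e+00 -6.12454972e-05
  1.43342512e+00 -1.42640891e+00]
```

View pics/wrist_c.png

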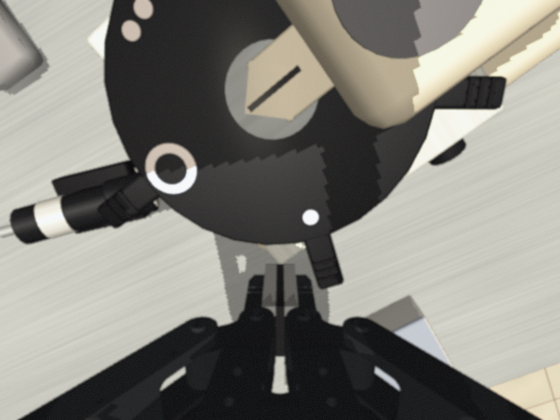

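The gap between the finger and the one-dot tab (322,260) has widened, so the turret seems to have snapped ahead. The ring is at (171,168), on the pointer line from (300,68) to (250,110). I'll back off and rise.

Call:
step_arm:
  series: "0 -0.02 0 0 1; 0 -0.02 0 0 1; 0 0 -0.1 0 1; 0 0 -0.2 0 1; 0 0 -0.2 0 1; 0 0 0 0 1; 0 0 0 0 1"

```text
time_s: 7.1
tool_pos: [0.6504, -0.1019, 0.3376]
eef_rot: [[-0.898, 0.44, 0.003], [0.44, 0.898, -0.001], [-0.003, 0.0, -1.0]]
ft_force: [-0.2, 0.1, -1.0]
grip_width: 0.0
finger_force: 0.0
```

```bash
python3 m.py pics/wrist_c.npz 171 168 310 217 300 68 250 110; python3 w.py d
```

```text
ring 278.640407543398 1dot 280.0258963520401
pointer dir 281.9801895537978 from axis 281.1688578685156 [ 0.57971595 -0.07069095]
7.1 r 0.08265109293403496 ang 331.11760384287874 inward x err 2.7894053404297097 z 0.33759229852564554 [-0.23006498  0.0855374  -0.96920886] [-3.24525183e-01  4.21345799e-01  1.06851504e+00 -7.30024290e-05
  1.64888784e+00 -1.43991913e+00]
```

View pics/wrist_d.png

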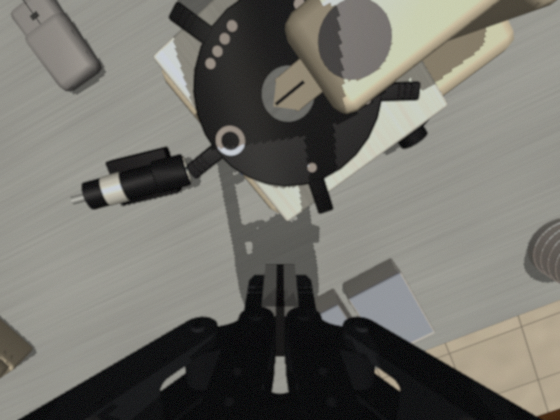

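```bash
python3 m.py pics/wrist_d.npz 230 140 312 168 303 81 277 105
python3 - <<'E'
from h import *
c=load("pics/wrist_d.npz");C=np.array([.578,-.062])
t=np.radians(281)
for th in(274,278,281,284):
    t=np.radians(th);print(th,proj(c,np.append(C+.086*np.array([np.cos(t),np.sin(t)]),.232)).round(), proj(c,np.append(C+.086*np.array([np.cos(t+1.2566),np.sin(t+1.2566)]),.232)).round())
E
```

```text
ring 280.29080460028297 1dot 282.0886744285603
pointer dir 285.13513725331575 from axis 284.85095860458125 [ 0.58022965 -0.0704086 ]
274 [181. 160.] [310. 215.]
278 [187. 167.] [318. 213.]
281 [191. 172.] [324. 211.]
284 [195. 177.] [330. 209.]
```

```bash
python3 -c "
from rig import arm
print(arm.job_done())"
```

```text
the job is handed in; nothing more can be done
None
```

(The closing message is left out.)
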